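# Return the refilled bottles to the barber's rack in order

### The job

Move the four refilled bottles from the grey refill tray into the four pockets of the wooden station rack, one in each pocket, keeping their order as counted from the red ends: the one nearest the tray's red end goes into the pocket nearest the rack's red end, the next beside it, and so on. Set each down gently, standing upright on its pocket's floor; do not drop or tip over any bottle.

Things in the scene. Friction and masses are not known exactly. Their poses are not given: they have to be found in the camera images.
- tray: grey refill tray, fixed, red block 22 mm high across one end. Origin on the table under the middle of its row of pads; +y along the row AWAY from the red end (red at y = -155 mm), +x to the strip where a comb and razor lie, z up. Pads at x = 0, y = -108, -36, 36, 108 (1st to 4th from the red end). Floor 6 mm thick, x -47 to 99, y -164 to 162; rims 12 high. Bottle bases are 9 mm above the table
- rack: wooden station rack, fixed, four pockets in a row, red block 22 mm high across one end. Origin on the table under the row's middle; +y along the row TOWARDS the red end (red at y = 155 mm), +x across, z up. Pocket centres at x = 0, y = 108, 36, -36, -108 (1st to 4th from the red end); inside 70 (x) by 68 (y); floors 6 mm, wall tops 20 mm above the table; walls 4 thick. Tray and rack may swap sides
- blue_mid (a point): centre (half-way up, on the axis) of a blue bottle with a small white cap, loose, upright, about 0.12 kg, 86 mm high, round, 44 mm across; straight-sided for its lowest 64 mm, so it can be gripped at the centre height. z axis up along the bottle, base 43 mm below this point. Stands on the blue pad at the start
- green_mid (a point): centre (half-way up, on the axis) of a green bottle with a small black cap, loose, upright, about 0.12 kg, 82 mm high, round, 46 mm across; straight-sided for its lowest 60 mm, so it can be gripped at the centre height. z axis up along the bottle, base 41 mm below this point. Stands on the green pad at the start
- yellow_mid (a point): centre (half-way up, on the axis) of a squat all-yellow bottle with a wide yellow cap, loose, upright, about 0.12 kg, 78 mm high, round, 48 mm across; straight-sided for its lowest 62 mm, so it can be gripped at the centre height. z axis up along the bottle, base 39 mm below this point. Stands on the yellow pad at the start
- white_mid (a point): centre (half-way up, on the axis) of a white bottle with a small grey cap, loose, upright, about 0.12 kg, 88 mm high, round, 42 mm across; straight-sided for its lowest 66 mm, so it can be gripped at the centre height. z axis up along the bottle, base 44 mm below this point. Stands on the white pad at the start
- blue_pad: blue square pad, 62 by 62 mm, 3 mm thick, fixed on the refill tray under the blue bottle; origin at the centre of its underside. It stays and so shows the place in the row the blue one came from
- green_pad: green square pad, 62 by 62 mm, 3 mm thick, fixed on the refill tray under the green bottle; origin at the centre of its underside. It stays and so shows the place in the row the green one came from
- yellow_pad: yellow square pad, 62 by 62 mm, 3 mm thick, fixed on the refill tray under the yellow bottle; origin at the centre of its underside. It stays and so shows the place in the row the yellow one came from
- white_pad: white square pad, 62 by 62 mm, 3 mm thick, fixed on the refill tray under the white bottle; origin at the centre of its underside. It stays and so shows the place in the row the white one came from
Things that resemble listed ones, but are neither listed nor needed, are in the scene too. Leave any orange look-alike of the part that bears blue_mid alone.

How it is judged (in metres and radians):
At the end, for the whole second after the job is handed in: Each bottle at rest, upright (7 degrees), on a rack pocket's floor (base within 6 mm of it, axis within 16 mm of the pocket's centre each way); counted from the red ends, its pocket in the rack has the same number as its pad in the tray (((y of blue_pad in the frame of tray between -0.128 and -0.088 m and y of blue_mid in the frame of rack between 0.092 and 0.124 m) or (y of blue_pad in the frame of tray between -0.056 and -0.016 m and y of blue_mid in the frame of rack between 0.02 and 0.052 m) or (y of blue_pad in the frame of tray between 0.016 and 0.056 m and y of blue_mid in the frame of rack between -0.052 and -0.02 m) or (y of blue_pad in the frame of tray between 0.088 and 0.128 m and y of blue_mid in the frame of rack between -0.124 and -0.092 m)) and x of blue_mid in the frame of rack between -0.016 and 0.016 m and height (world z) of blue_mid below 0.055 m and angle between each of blue_mid, green_mid, yellow_mid, white_mid's own z axis and vertical below 0.12 rad and linear speed of each of blue, green, yellow, white below 0.03 m/s and ((y of green_pad in the frame of tray between -0.128 and -0.088 m and y of green_mid in the frame of rack between 0.092 and 0.124 m) or (y of green_pad in the frame of tray between -0.056 and -0.016 m and y of green_mid in the frame of rack between 0.02 and 0.052 m) or (y of green_pad in the frame of tray between 0.016 and 0.056 m and y of green_mid in the frame of rack between -0.052 and -0.02 m) or (y of green_pad in the frame of tray between 0.088 and 0.128 m and y of green_mid in the frame of rack between -0.124 and -0.092 m)) and x of green_mid in the frame of rack between -0.016 and 0.016 m and height (world z) of green_mid below 0.053 m and ((y of yellow_pad in the frame of tray between -0.128 and -0.088 m and y of yellow_mid in the frame of rack between 0.092 and 0.124 m) or (y of yellow_pad in the frame of tray between -0.056 and -0.016 m and y of yellow_mid in the frame of rack between 0.02 and 0.052 m) or (y of yellow_pad in the frame of tray between 0.016 and 0.056 m and y of yellow_mid in the frame of rack between -0.052 and -0.02 m) or (y of yellow_pad in the frame of tray between 0.088 and 0.128 m and y of yellow_mid in the frame of rack between -0.124 and -0.092 m)) and x of yellow_mid in the frame of rack between -0.016 and 0.016 m and height (world z) of yellow_mid below 0.051 m and ((y of white_pad in the frame of tray between -0.128 and -0.088 m and y of white_mid in the frame of rack between 0.092 and 0.124 m) or (y of white_pad in the frame of tray between -0.056 and -0.016 m and y of white_mid in the frame of rack between 0.02 and 0.052 m) or (y of white_pad in the frame of tray between 0.016 and 0.056 m and y of white_mid in the frame of rack between -0.052 and -0.02 m) or (y of white_pad in the frame of tray between 0.088 and 0.128 m and y of white_mid in the frame of rack between -0.124 and -0.092 m)) and x of white_mid in the frame of rack between -0.016 and 0.016 m and height (world z) of white_mid below 0.056 m); the robot touches nothing.
It fails at once if a bottle is tipped over (more than 34 degrees) (angle between any of blue_mid, green_mid, yellow_mid, white_mid's own z axis and vertical above 0.6 rad).
It fails at once if a bottle is dropped from more than about 25 mm or flung (faster than 0.7 m/s while no finger touches it) ((contact force between blue and the fingers below 0.05 N and linear speed of blue above 0.7 m/s) or (contact force between green and the fingers below 0.05 N and linear speed of green above 0.7 m/s) or (contact force between yellow and the fingers below 0.05 N and linear speed of yellow above 0.7 m/s) or (contact force between white and the fingers below 0.05 N and linear speed of white above 0.7 m/s)).
It also fails if it takes over 96 s, if anything falls off the work surface, if the arm or the gripper's body presses on something with over 40 N, if the wrist force passes 120 N, or if a joint passes its speed limit or range.

### The arm

A 6-joint arm with a two-finger parallel gripper is mounted at the origin on the work surface. World frame = base frame: x ahead of the robot, y to its left, z up, the work surface at z = 0. Lengths are in m, angles in degrees, forces in N, time in s.
With the tool pointing down it reaches from about 0.325 to 0.75 m from the base axis. Payload 7.6 kg.
Tool frame: the origin (TCP) lies between the finger pads; the fingertips stand 19 mm ahead of it and the grasp point (between the pads) is the TCP; z points along the fingers, y is the line along which they close (so a half turn about z gives the same grasp; the last joint's range is limited). The gripper opens to 85 mm and grips with 20 to 120 N. Pads are 22 mm wide; open, the fingers measure 114 mm over their backs; the gripper's body (76 mm by 85 mm) begins 54 mm behind the grasp point. The pads swing forward as they close: fully open they stand 13 mm farther back than shut.
Start: joints at [-80.002, 2.991, 80.254, -0, 96.75, -4.028], TCP at [0.127, -0.509, 0.25] pointing down, gripper open.
Joint ranges: [-166.34, 166.34], [-52.06, 124.39], [6.96, 135.62], [-60.46, 240.46], [14.63, 156.25], [-167.68, 167.68]. Speed limits (degrees/s): [147.25, 147.25, 172.46, 180, 180, 180].

### API

Orientations are given as a 3x3 rotation matrix whose columns are the frame's x, y, z axes.
In Python, from plant import monitor, eyes, workorder gives the robot as it stands.
- The arm moves only by the shell command python3 -m creep 'ROWS' [FORCE]. ROWS is JSON, a list that holds one entry, the list of rows, each a list of 7 numbers: the shift along the tool's x, y, z in m, then the turn, a rotation vector about the tool's x, y, z in rad, then the closure, from 0 (fully open) to 1 (shut). In form: [[[tx, ty, tz, rx, ry, rz, gripper], ...]]. A call has 1 to 5 rows; each row shifts and turns the commanded pose from where the row before left it, along the tool's axes as they then stand; what a row does not reach is not made up. A row lasts 1/12 s, in which the tool goes at most 41.7 mm and 7.16 degrees, less where a joint would pass 70% of its speed; a pose out of reach is approached as far as the arm can. A call is refused whole if a number of a shift passes 0.0417 or a number of a turn 0.125, either way. A call with a gripper value outside its range is refused whole. The fingers move at their own pace and stop on an object; FORCE is the grip in N (left out, the last holds). Time passes only in rows, so rows that do not move let the fingers close. It gives the time, the measured TCP pose, the force, the opening and the grip force at its end, in the units of the state.
- monitor.observe(): the state, without advancing time (a new reading comes with each control period).
- eyes.snapshot(name): name is "scene" or "top" or "wrist"; returns a dict with "image" (420x560x3 uint8, red, green, blue), "fx", "fy", "cx", "cy" (pixels), "cam_to_world" (4x4, takes a point from camera to world coordinates). Camera axes: x right, y up, looking along -z (the intrinsics and any distortion apply to the point x, -y, -z); pixel columns grow to the right and rows downward; lengths in m; the calibration is good to about 2 mm. A picture is of the moment at which its call begins. There is no depth.
- workorder.sign_off(): hands the job in; it is judged then, once.
The state is a dict: "time_s": time; "joint_positions": joint angles; "qvel": joint speeds; "effort": joint torques, N m; "tool_pos": TCP position; "ee_rot": TCP orientation; "force": force on the tool from outside, world axes, zero at the start; "wrist_torque": the same for the moment, N m; "finger_gap": finger opening in m; "finger_force": force on a finger pad.
Only numpy, scipy, OpenCV 4.12 (cv2) and the standard library are available. Lean on these libraries where they do the work, as an engineer would, in place of code of your own. Each camera call takes 0.05 s, during which the arm holds its last target. There are 200 camera calls.

## Working session

There is one attempt and no reset: what is moved stays moved. The work goes in short steps, Python scripts to look and compute and a shell command to move; the robot and the scene stay as the last step left them, time stands still between calls to the robot, and variables do not carry over. Pictures are saved under pics/ and viewed, at most 14 in all, crops included, and the job is handed in when it is done.

```bash
mkdir -p pics; ls
python3 - <<'E'
from plant import monitor, eyes
import cv2,json
print(monitor.observe())
for n in("top","scene"):
    s=eyes.snapshot(n); cv2.imwrite(f"pics/{n}0.png",s["image"][:,:,::-1])
    print({k:v for k,v in s.items() if k!="image"})
E
```

```text
pics
{'time_s': 0.0, 'joint_positions': array([-8.00029482e+01,  3.02775571e+00,  8.03156326e+01, -2.35583607e-05,
        9.67503022e+01, -4.02785800e+00]), 'qvel': array([-0.04327733,  0.00455576,  0.01920234,  0.08929907,  0.03504639,
        0.00440909]), 'effort': array([-4.64237492e-04, -3.81670010e+01, -3.60183799e+01, -5.61107299e-05,
        6.13160882e-03, -2.13656710e-05]), 'tool_pos': array([ 0.12720284, -0.50906023,  0.24944448]), 'ee_rot': array([[ 9.70190485e-01,  2.42343439e-01, -2.84270069e-04],
       [ 2.42343578e-01, -9.70189155e-01,  1.61030879e-03],
       [ 1.14452032e-04, -1.63119729e-03, -9.99998663e-01]]), 'force': array([-0.02826755, -0.02868115,  0.59842107]), 'wrist_torque': array([-0.00210266, -0.02321068,  0.05548468]), 'finger_force': 0.0, 'finger_gap': 0.08536127581700352}
{'fx': 485.9835825773822, 'fy': 485.9835825773822, 'cx': 278.8614070011553, 'cy': 205.0297235676756, 'cam_to_world': array([[-0.01272656,  0.99622932, -0.08582057,  0.41508923],
       [-0.99987237, -0.01185   ,  0.01071552,  0.00481284],
       [ 0.00965814,  0.08594599,  0.99625298,  0.99954183],
       [ 0.        ,  0.        ,  0.        ,  1.        ]])}
{'fx': 526.1511346215106, 'fy': 526.1511346215106, 'cx': 282.81034400220835, 'cy': 207.54453947351016, 'cam_to_world': array([[-0.02318455, -0.81118609,  0.58432834,  1.16074423],
       [ 0.99969862, -0.02353031,  0.00699966,  0.02193984],
       [ 0.0080714 ,  0.58431452,  0.81148715,  0.98821173],
       [ 0.        ,  0.        ,  0.        ,  1.        ]])}
```

View pics/top0.png

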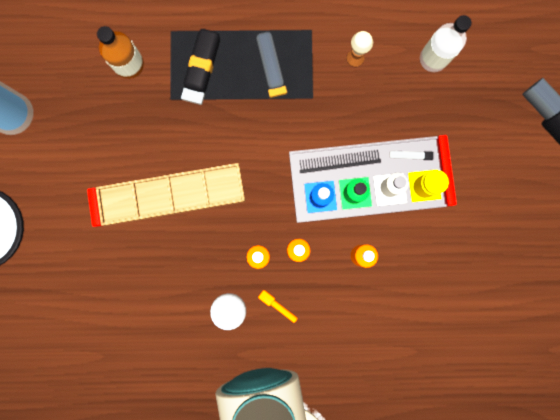

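View pics/scene0.png

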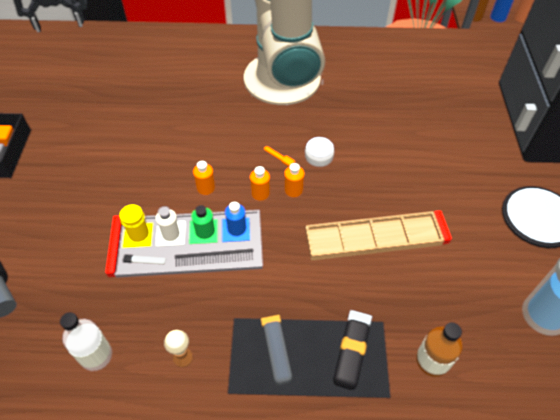

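Top view: the tray is at right with its red end near (447,171). From the red end the order is yellow, white, green, blue. The rack is at left with its red end near (94,207), and the orange decoys sit below the tray. Next I'll zoom in for corners.

Run:
```python
import cv2,numpy as np
im=cv2.imread("pics/top0.png")
def crop(x0,y0,x1,y1):
    c=cv2.resize(im[y0:y1,x0:x1],None,fx=4,fy=4,interpolation=cv2.INTER_CUBIC)
    for x in range(x0+(-x0)%20,x1,20):
        cv2.line(c,((x-x0)*4,0),((x-x0)*4,6),(255,255,255),1);cv2.putText(c,str(x),((x-x0)*4,16),0,.35,(255,255,255),1)
    for y in range(y0+(-y0)%20,y1,20):
        cv2.line(c,(0,(y-y0)*4),(6,(y-y0)*4),(255,255,255),1);cv2.putText(c,str(y),(8,(y-y0)*4+4),0,.35,(255,255,255),1)
    return c
a=crop(285,132,465,228);b=crop(82,160,262,232)
cv2.imwrite("pics/a.png",cv2.resize(np.vstack([a]),None,fx=1,fy=1));cv2.imwrite("pics/b.png",b)
hsv=cv2.cvtColor(im,cv2.COLOR_BGR2HSV)
m=((hsv[...,0]<4)|(hsv[...,0]>176))&(hsv[...,1]>225)&(hsv[...,2]>130)
n,l,st,c=cv2.connectedComponentsWithStats(m.astype(np.uint8))
for i in range(1,n):
    if st[i,4]>40: print(st[i],c[i],cv2.boxPoints(cv2.minAreaRect(np.argwhere(l==i)[:,::-1].astype(np.float32))).round(1).tolist())
```

```text
[442 135  14  71 282] [448.70212766 174.07092199] [[436.79998779296875, 135.6999969482422], [446.3999938964844, 134.39999389648438], [456.20001220703125, 204.39999389648438], [446.5, 205.8000030517578]]
[438 136   8  36 100] [440.98 154.12] [[437.1000061035156, 136.1999969482422], [441.1000061035156, 135.6999969482422], [445.29998779296875, 171.0], [441.20001220703125, 171.39999389648438]]
[ 88 188  12  39 162] [ 93.4691358  207.35185185] [[86.9000015258789, 188.60000610351562], [94.0999984741211, 187.60000610351562], [99.5, 225.5], [92.4000015258789, 226.5]]
```

View pics/a.png

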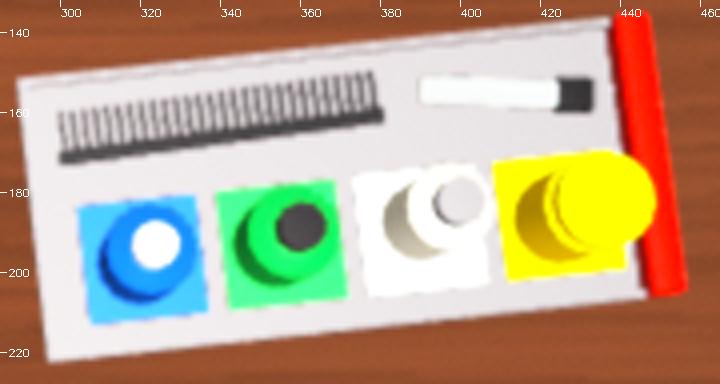

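View pics/b.png

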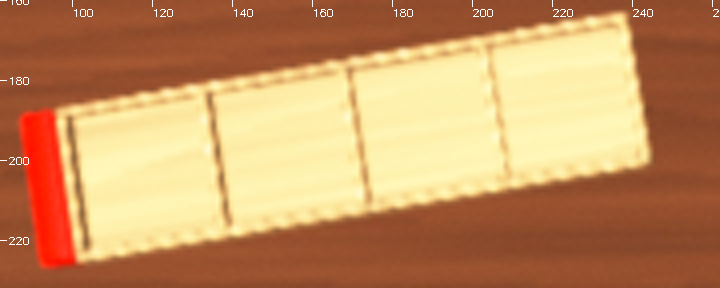

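```bash
cat > h.py <<'E'
import numpy as np
from scipy.optimize import least_squares
def back(s,px,z):
    px=np.atleast_2d(px); C=s["cam_to_world"]
    d=np.c_[(px[:,0]-s["cx"])/s["fx"],-(px[:,1]-s["cy"])/s["fy"],-np.ones(len(px))]@C[:3,:3].T
    return C[:3,3]+d*((z-C[2,3])/d[:,2])[:,None]
def fit(L,W):
    L=np.array(L,float);W=np.array(W)[:,:2]
    def f(p):
        c,s=np.cos(p[2]),np.sin(p[2]);return (L@np.array([[c,s],[-s,c]])+p[:2]-W).ravel()
    r=least_squares(f,[W[:,0].mean(),W[:,1].mean(),0.1]);return r.x,r.fun.reshape(-1,2)
E
python3 - <<'E'
from h import *
from plant import eyes
s=eyes.snapshot("top")
A=lambda p:np.array(p)/4+[285,132]-.375
B=lambda p:np.array(p)/4+[82,160]-.375
h=.031
L=[];P=[]
for y,d in((.108,dict(TL=(77,206),TR=(195,195),BR=(207,312),BL=(92,324))),(.036,dict(TL=(216,192),TR=(334,180),BR=(346,297),BL=(228,308))),(-.036,dict(TL=(352,177),BL=(365,296),BR=(490,283))),(-.108,dict(TL=(492,163),BL=(508,281)))):
    for k,p in d.items(): L.append([h if k[0]=="T" else -h,y+(h if k[1]=="L" else -h)]);P.append(p)
t,r=fit(L,back(s,A(P),.009));print("tray",t.round(4),np.abs(r).max())
W=np.r_[back(s,B([(628,12),(651,162)]),.02),back(s,B([(20,117),(42,268),(53,108),(77,263)]),.022)]
k,r=fit([(.039,-.146),(-.039,-.146),(.039,.164),(-.039,.164),(.039,.146),(-.039,.146)],W);print("rack",k.round(4),r.round(4).tolist())
R=lambda a:np.array([[np.cos(a),-np.sin(a)],[np.sin(a),np.cos(a)]])
for n,p,z,y in(("yellow",(605,202),.087,-.108),("white",(458,202),.097,-.036),("green",(301,227),.091,.036),("blue",(156,244),.095,.108)):
    print(n,back(s,A([p]),z)[0,:2].round(4),"pad",(t[:2]+R(t[2])@[0,y]).round(4),"pocket",(k[:2]+R(k[2])@[0,-y]).round(4))
for p in((366,256),(299,250),(258,257)): print(back(s,p,.086)[0,:2].round(3))
E
```

```text
tray [ 0.5272 -0.1983  0.0917] 0.001678942180938628
rack [0.5251 0.2138 0.1618] [[0.0, 0.0009], [-0.0001, -0.0005], [0.0006, 0.0003], [-0.0001, 0.0003], [-0.0009, -0.001], [0.0005, -0.0]]
yellow [ 0.5338 -0.3036] pad [ 0.5371 -0.3059] pocket [0.5077 0.3204]
white [ 0.5333 -0.2311] pad [ 0.5305 -0.2342] pocket [0.5193 0.2493]
green [ 0.523  -0.1581] pad [ 0.5239 -0.1625] pocket [0.5309 0.1783]
blue [ 0.5153 -0.0891] pad [ 0.5173 -0.0908] pocket [0.5425 0.1072]
[ 0.396 -0.167]
[ 0.409 -0.042]
[0.397 0.035]
```

```bash
cat >> h.py <<'E'
def need(x,y,z,yaw):
    "remaining shift in tool axes; yaw = wanted world angle of tool y (rad)"
    from plant import monitor
    o=monitor.observe();R=o["ee_rot"];d=R.T@(np.array([x,y,z])-o["tool_pos"])
    a=np.arctan2(R[1,1],R[0,1])
    print("t",round(o["time_s"],2),"tcp",o["tool_pos"].round(4),"need",d.round(4),"rz",round(-(yaw-a),4),"gap",round(o["finger_gap"],4),"ff",round(o["finger_force"],1),"F",o["force"].round(1))
E
for i in 1 2; do :; done
python3 -m creep '[[[0,0,0,0,0,-0.1181,0],[0,0,0,0,0,-0.1181,0],[0,0,0,0,0,-0.1181,0],[0,0,0,0,0,-0.1181,0],[0,0,0,0,0,-0.1181,0]]]' 30 
python3 -m creep '[[[0,0,0,0,0,-0.1181,0],[0,0,0,0,0,-0.1181,0],[0,0,0,0,0,-0.1181,0],[0,0,0,0,0,-0.1181,0],[0,0,0,0,0,-0.1181,0]]]' >/dev/null
python3 -m creep '[[[0,0,0,0,0,-0.1181,0],[0,0,0,0,0,-0.1181,0],[0,0,0,0,0,0,0]]]' >/dev/null
python3 -c "from h import *;need(.5345,-.3045,.25,.0917)"
```

```text
time_s: 0.57
tool_pos: [0.1272, -0.5092, 0.2499]
ee_rot: [[0.667, 0.745, -0.0], [0.745, -0.667, 0.001], [0.0, -0.001, -1.0]]
force: [0.3, 0.5, -0.7]
finger_gap: 0.0856
finger_force: 0.0
t 1.23 tcp [ 0.1272 -0.5092  0.25  ] need [1.650e-01 4.249e-01 1.000e-04] rz 0.0036 gap 0.0855 ff 0.0 F [ 1.4  0.4 -0.3]
```

```bash
python3 -m creep '[[[0.0138,0.0354,0,0,0,0,0],[0.0138,0.0354,0,0,0,0,0],[0.0138,0.0354,0,0,0,0,0],[0.0138,0.0354,0,0,0,0,0],[0.0138,0.0354,0,0,0,0,0]]]' >/dev/null
python3 -m creep '[[[0.0138,0.0354,0,0,0,0,0],[0.0138,0.0354,0,0,0,0,0],[0.0138,0.0354,0,0,0,0,0],[0.0138,0.0354,0,0,0,0,0],[0.0138,0.0354,0,0,0,0,0]]]' >/dev/null
python3 -m creep '[[[0.0138,0.0354,0,0,0,0,0],[0.0138,0.0354,0,0,0,0,0],[0,0,0,0,0,0,0],[0,0,0,0,0,0,0]]]' >/dev/null
python3 - <<'E'
from h import *
from plant import eyes
import cv2
need(.5345,-.3045,.25,.0917)
s=eyes.snapshot("wrist");cv2.imwrite("pics/w1.png",s["image"][:,:,::-1])
C=s["cam_to_world"]
for n,P in dict(ypad=(.5371,-.3059,.009),ycap=(.5345,-.3045,.087),wcap=(.532,-.2325,.097)).items():
    c=np.linalg.inv(C)@[*P,1];print(n,s["cx"]-s["fx"]*c[0]/c[2],s["cy"]+s["fy"]*c[1]/c[2])
print(C.round(3).tolist(),s["fx"])
E
```

```text
t 2.4 tcp [ 0.5364 -0.3044  0.2491] need [ 0.0001 -0.0019 -0.0009] rz -0.0008 gap 0.0854 ff 0.0 F [ 0.   0.1 -0.2]
ypad 281.36709695934053 178.39541687052943
ycap 278.6427489020808 194.65283601551099
wcap 283.5037251302582 110.2633710338616
[[0.996, -0.088, -0.024, 0.53], [0.091, 0.952, 0.293, -0.23], [-0.003, -0.294, 0.956, 0.372], [0.0, 0.0, 0.0, 1.0]] 331.5320070058546
```

View pics/w1.png

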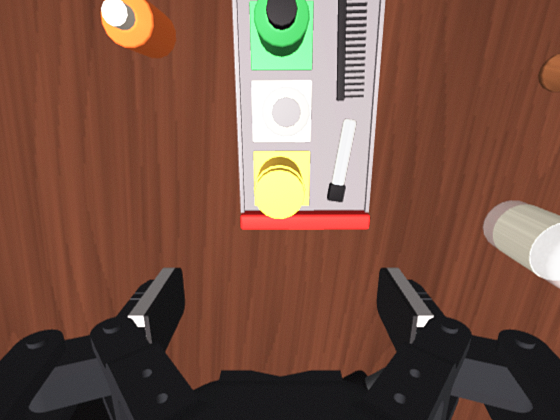

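Wrist view: yellow cap at (280,194) against a predicted (279,195), and white cap at (286,111) against (284,110). The positions agree to about 2 mm, so I'll go down and grip yellow.

```bash
python3 -m creep '[[[0,0,0.035,0,0,0,0],[0,0,0.035,0,0,0,0],[0,0,0.035,0,0,0,0],[0,0,0.035,0,0,0,0],[0,0,0.025,0,0,0,0]]]' >/dev/null
python3 -m creep '[[[0,0,0.015,0,0,0,0],[0,0,0.01,0,0,0,0],[0,0,0.004,0,0,0,0],[0,0,0,0,0,0,0.15],[0,0,0,0,0,0,0.28]]]' >/dev/null
python3 -m creep '[[[0,0,0,0,0,0,0.36],[0,0,0,0,0,0,0.40],[0,0,0,0,0,0,0.44],[0,0,0,0,0,0,0.48],[0,0,0,0,0,0,0.52]]]' 30
python3 -m creep '[[[0,0,0,0,0,0,0.6],[0,0,0,0,0,0,0.7],[0,0,0,0,0,0,0.7]]]' 30
python3 -c "from h import *;need(.536,-.304,.25,.0917)"
```

```text
time_s: 3.7
tool_pos: [0.5357, -0.3062, 0.0579]
ee_rot: [[-0.091, 0.996, 0.002], [0.996, 0.091, -0.001], [-0.002, 0.001, -1.0]]
force: [-2.7, 0.2, 5.1]
finger_gap: 0.0474
finger_force: 30.6
time_s: 3.95
tool_pos: [0.5357, -0.3062, 0.0578]
ee_rot: [[-0.091, 0.996, 0.001], [0.996, 0.091, -0.001], [-0.002, 0.001, -1.0]]
force: [-2.3, -0.2, 7.1]
finger_gap: 0.0475
finger_force: 30.6
t 3.95 tcp [ 0.5357 -0.3062  0.0578] need [ 0.0019  0.0008 -0.1922] rz -0.0005 gap 0.0475 ff 30.6 F [-2.3 -0.2  7.1]
```

```bash
python3 -m creep '[[[0,0,-0.01,0,0,0,0.7],[0,0,-0.03,0,0,0,0.7],[0,0,-0.035,0,0,0,0.7],[0,0,-0.035,0,0,0,0.7],[0,0,-0.03,0,0,0,0.7]]]' >/dev/null
python3 -m creep '[[[0,0,0,0,0,0,0.7]]]' >/dev/null
python3 -c "from h import *;need(.5077,.3204,.2,.1618)"
```

```text
t 4.45 tcp [ 0.5373 -0.307   0.2054] need [6.275e-01 2.770e-02 6.000e-04] rz -0.0704 gap 0.0474 ff 31.3 F [-0.3 -0.9  0.3]
```

```bash
python3 -m creep '[[[0,0,0,0,0,-0.0704,0.7],[0.02,0.0023,0,0,0,0,0.7],[0.0347,0.004,0,0,0,0,0.7],[0.0347,0.004,0,0,0,0,0.7],[0.0347,0.004,0,0,0,0,0.7]]]' >/dev/null
python3 -m creep '[[[0.0347,0.004,0,0,0,0,0.7],[0.0347,0.004,0,0,0,0,0.7],[0.0347,0.004,0,0,0,0,0.7],[0.0347,0.004,0,0,0,0,0.7],[0.0347,0.004,0,0,0,0,0.7]]]' >/dev/null
python3 -m creep '[[[0.0347,0.004,0,0,0,0,0.7],[0.0347,0.004,0,0,0,0,0.7],[0.0347,0.004,0,0,0,0,0.7],[0.0347,0.004,0,0,0,0,0.7],[0.0347,0.004,0,0,0,0,0.7]]]' >/dev/null
python3 -m creep '[[[0.0347,0.004,0,0,0,0,0.7],[0.0347,0.004,0,0,0,0,0.7],[0.0347,0.004,0,0,0,0,0.7],[0.03,0.0034,0,0,0,0,0.7],[0.0188,0.002,0,0,0,0,0.7]]]' >/dev/null
python3 -m creep '[[[0,0,0,0,0,0,0.7],[0,0,0,0,0,0,0.7]]]' >/dev/null
python3 - <<'E'
from h import *
from plant import eyes
import cv2
need(.5077,.3204,.0548,.1618)
s=eyes.snapshot("wrist");cv2.imwrite("pics/w2.png",s["image"][:,:,::-1])
from plant import monitor
print(monitor.observe()["ee_rot"].round(4).tolist())
E
```

```text
t 6.28 tcp [0.5051 0.3223 0.1958] need [-0.0022  0.0024  0.141 ] rz 0.0017 gap 0.0471 ff 31.3 F [ 0.3 -0.3 -1.2]
[[-0.1613, 0.9869, -0.0005], [0.9869, 0.1613, -0.0008], [-0.0007, -0.0006, -1.0]]
```

View pics/w2.png

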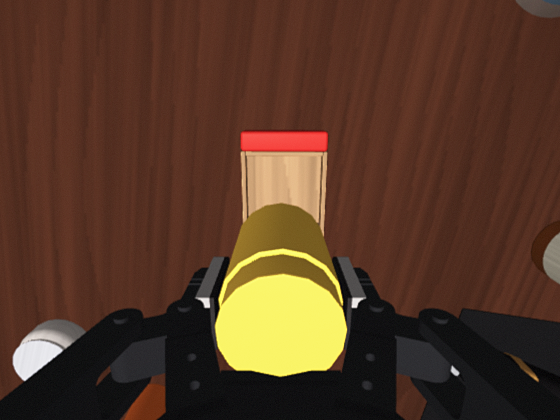

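Wrist view: yellow is held upright and centred at (281,320). The rack's centre line is at column 284 and its red end is at the top (285,140), so only a 2–3 mm correction is needed.

```bash
python3 -m creep '[[[-0.003,0.0024,0.025,0,0,0,0.7],[0,0,0.035,0,0,0,0.7],[0,0,0.035,0,0,0,0.7],[0,0,0.025,0,0,0,0.7],[0,0,0.012,0,0,0,0.7]]]' >/dev/null
python3 -m creep '[[[0,0,0.004,0,0,0,0.7],[0,0,0.002,0,0,0,0.7],[0,0,0.001,0,0,0,0.7],[0,0,0,0,0,0,0.7]]]' >/dev/null
python3 -c "from h import *;need(.5077,.3194,.0548,.1618)"
```

```text
t 7.08 tcp [0.5095 0.3194 0.0593] need [ 0.0003 -0.0018  0.0045] rz -0.0005 gap 0.0471 ff 31.3 F [ 0.  -0.3 -1.2]
```

```bash
python3 -m creep '[[[0,-0.001,0.002,0,0,0,0.7],[0,0,0.001,0,0,0,0.7],[0,0,0,0,0,0,0.7],[0,0,0,0,0,0,0.7]]]' >/dev/null
python3 -c "from h import *;need(.5077,.3194,.0548,.1618)"
python3 -m creep '[[[0,0,0.001,0,0,0,0.7],[0,0,0,0,0,0,0.7]]]' >/dev/null
python3 -c "from h import *;need(.5077,.3194,.0548,.1618)"
```

```text
t 7.42 tcp [0.5077 0.3191 0.0549] need [0.0003 0.0001 0.0001] rz -0.0 gap 0.0475 ff 31.4 F [-0.8 -0.   1.6]
t 7.58 tcp [0.5077 0.3192 0.0548] need [0.0002 0.     0.    ] rz -0.0001 gap 0.0476 ff 31.9 F [-3.  -1.7  6.9]
```

```bash
python3 -m creep '[[[0,0,0,0,0,0,0.45],[0,0,0,0,0,0,0.38],[0,0,0,0,0,0,0.3],[0,0,0,0,0,0,0.15],[0,0,0,0,0,0,0]]]' >/dev/null
python3 -m creep '[[[0,0,0,0,0,0,0],[0,0,-0.015,0,0,0,0],[0,0,-0.035,0,0,0,0],[0,0,-0.04,0,0,0,0],[0,0,-0.04,0,0,0,0]]]' >/dev/null
python3 -m creep '[[[0,0,-0.02,0,0,0.0701,0],[0,0,0,0,0,0,0],[0,0,0,0,0,0,0]]]' >/dev/null
python3 -c "from h import *;need(.5335,-.232,.2,.0917)"
```

```text
t 8.67 tcp [0.5079 0.3191 0.2047] need [-0.5512 -0.0251  0.004 ] rz 0.0002 gap 0.0854 ff 0.0 F [-0.8 -0.1 -0.3]
```

```bash
python3 -m creep '[[[-0.0367,-0.0017,0,0,0,0,0],[-0.0367,-0.0017,0,0,0,0,0],[-0.0367,-0.0017,0,0,0,0,0],[-0.0367,-0.0017,0,0,0,0,0],[-0.0367,-0.0017,0,0,0,0,0]]]' >/dev/null
python3 -m creep '[[[-0.0367,-0.0017,0,0,0,0,0],[-0.0367,-0.0017,0,0,0,0,0],[-0.0367,-0.0017,0,0,0,0,0],[-0.0367,-0.0017,0,0,0,0,0],[-0.0367,-0.0017,0,0,0,0,0]]]' >/dev/null
python3 -m creep '[[[-0.0367,-0.0017,0,0,0,0,0],[-0.0367,-0.0017,0,0,0,0,0],[-0.0367,-0.0017,0,0,0,0,0],[-0.0367,-0.0017,0,0,0,0,0],[-0.0367,-0.0017,0,0,0,0,0]]]' >/dev/null
python3 -m creep '[[[0,0,0,0,0,0,0],[0,0,0,0,0,0,0],[0,0,0,0,0,0,0]]]' >/dev/null
python3 - <<'E'
from h import *
from plant import eyes
import cv2
need(.5335,-.232,.056,.0917)
s=eyes.snapshot("wrist")
C=s["cam_to_world"]
t=eyes.snapshot("scene")
cv2.imwrite("pics/w3.png",np.hstack([cv2.resize(s["image"][:,:,::-1],(400,300)),cv2.resize(t["image"][:,:,::-1],(400,300))]))
for n,P in dict(wcap=(.5335,-.232,.097),gcap=(.5235,-.16,.091),bcap=(.516,-.09,.095)).items():
    c=np.linalg.inv(C)@[*P,1];print(n,(s["cx"]-s["fx"]*c[0]/c[2])/1.4,(s["cy"]+s["fy"]*c[1]/c[2])/1.4)
E
```

```text
t 10.17 tcp [ 0.5318 -0.2311  0.2014] need [-0.0013  0.0019  0.1454] rz 0.0 gap 0.0851 ff 0.0 F [-0.1  1.2 -0.1]
wcap 202.11418216646712 154.6287121253091
gcap 198.71472563174203 79.81099279035209
bcap 197.26016033561598 -7.083925832532532
```

View pics/w3.png

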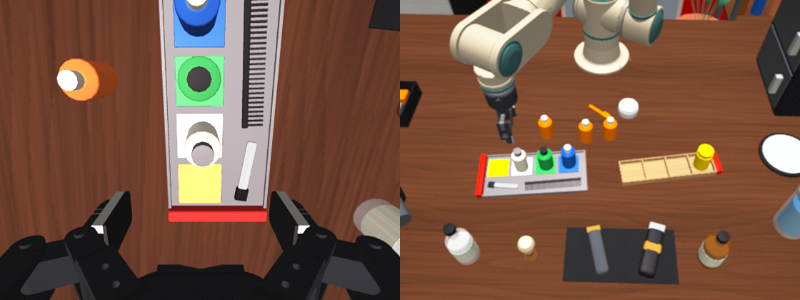

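Left: white cap at (203,155), as predicted. Right: yellow stands in the pocket next to the rack's red end. Next is white.

```bash
python3 -m creep '[[[-0.001,0.002,0.025,0,0,0,0],[0,0,0.035,0,0,0,0],[0,0,0.035,0,0,0,0],[0,0,0.025,0,0,0,0],[0,0,0.015,0,0,0,0]]]' >/dev/null
python3 -m creep '[[[0,0,0.007,0,0,0,0],[0,0,0.002,0,0,0,0],[0,0,0,0,0,0,0.15],[0,0,0,0,0,0,0.28],[0,0,0,0,0,0,0.36]]]' >/dev/null
python3 -m creep '[[[0,0,0,0,0,0,0.42],[0,0,0,0,0,0,0.46],[0,0,0,0,0,0,0.5],[0,0,0,0,0,0,0.54],[0,0,0,0,0,0,0.58]]]' 30 >/dev/null
python3 -m creep '[[[0,0,0,0,0,0,0.66],[0,0,0,0,0,0,0.75],[0,0,0,0,0,0,0.75]]]' 30 >/dev/null
python3 -c "from h import *;need(.5335,-.232,.25,.0917)"
python3 -m creep '[[[0,0,-0.01,0,0,0,0.75],[0,0,-0.03,0,0,0,0.75],[0,0,-0.035,0,0,0,0.75],[0,0,-0.035,0,0,0,0.75],[0,0,-0.03,0,0,0,0.75]]]' >/dev/null
python3 -m creep '[[[0,0,0,0,0,-0.0701,0.75],[0,0,0,0,0,0,0.75],[0,0,0,0,0,0,0.75]]]' >/dev/null
python3 -c "from h import *;need(.5193,.2493,.2,.1618)"
```

```text
t 11.77 tcp [ 0.5346 -0.2327  0.06  ] need [ 0.0007 -0.0009 -0.19  ] rz -0.0003 gap 0.0408 ff 30.7 F [-2.2  0.2  5.9]
t 12.43 tcp [ 0.5341 -0.2322  0.1987] need [ 0.4777  0.0621 -0.001 ] rz -0.0018 gap 0.0411 ff 30.7 F [-0.3  0.4 -0.2]
```

```bash
python3 -m creep '[[[0.015,0.002,0,0,0,0,0.75],[0.0345,0.0045,0,0,0,0,0.75],[0.0345,0.0045,0,0,0,0,0.75],[0.0345,0.0045,0,0,0,0,0.75],[0.0345,0.0045,0,0,0,0,0.75]]]' >/dev/null
python3 -m creep '[[[0.0345,0.0045,0,0,0,0,0.75],[0.0345,0.0045,0,0,0,0,0.75],[0.0345,0.0045,0,0,0,0,0.75],[0.0345,0.0045,0,0,0,0,0.75],[0.0345,0.0045,0,0,0,0,0.75]]]' >/dev/null
python3 -m creep '[[[0.0345,0.0045,0,0,0,0,0.75],[0.0345,0.0045,0,0,0,0,0.75],[0.0345,0.0045,0,0,0,0,0.75],[0.0345,0.0045,0,0,0,0,0.75],[0.0142,0.0016,0,0,0,0,0.75]]]' >/dev/null
python3 -m creep '[[[0,0,0,0,0,0,0.75],[0,0,0,0,0,0,0.75],[0,0,0,0,0,0,0.75]]]' >/dev/null
python3 -c "from h import *;need(.5193,.2493,.057,.1618)"
```

```text
t 13.93 tcp [0.5186 0.2482 0.1985] need [0.0011 0.0011 0.1414] rz -0.0013 gap 0.041 ff 30.7 F [-0.2  0.1 -0.9]
```

```bash
python3 -m creep '[[[0.001,0.001,0.025,0,0,0,0.75],[0,0,0.035,0,0,0,0.75],[0,0,0.035,0,0,0,0.75],[0,0,0.025,0,0,0,0.75],[0,0,0.012,0,0,0,0.75]]]' >/dev/null
python3 -m creep '[[[0,0,0.005,0,0,0,0.75],[0,0,0.002,0,0,0,0.75],[0,0,0,0,0,0,0.75],[0,0,0,0,0,0,0.75],[0,0,0,0,0,0,0.75]]]' >/dev/null
python3 -c "from h import *;need(.5193,.2493,.057,.1618)"
```

```text
t 14.77 tcp [0.5207 0.2505 0.0622] need [-0.001  -0.0016  0.0052] rz -0.0003 gap 0.0413 ff 30.7 F [-0.1  0.9 -0.8]
```

```bash
python3 -m creep '[[[-0.001,-0.001,0.003,0,0,0,0.75],[0,0,0.001,0,0,0,0.75],[0,0,0,0,0,0,0.75],[0,0,0,0,0,0,0.75]]]' >/dev/null
python3 -c "from h import *;need(.5193,.2493,.057,.1618)"
python3 -m creep '[[[0,0,0.001,0,0,0,0.75],[0,0,0,0,0,0,0.75]]]' >/dev/null
python3 -c "from h import *;need(.5193,.2493,.057,.1618)"
```

```text
t 15.1 tcp [0.5191 0.2491 0.0569] need [ 0.0001  0.0002 -0.0001] rz -0.0002 gap 0.0413 ff 31.1 F [-1.2 -1.2  3.5]
t 15.27 tcp [0.5192 0.2492 0.0569] need [ 0.0001  0.0001 -0.0001] rz -0.0001 gap 0.0411 ff 31.8 F [-4.1 -2.6 10.5]
```

```bash
python3 -m creep '[[[0,0,0,0,0,0,0.5],[0,0,0,0,0,0,0.43],[0,0,0,0,0,0,0.35],[0,0,0,0,0,0,0.18],[0,0,0,0,0,0,0]]]' >/dev/null
python3 -m creep '[[[0,0,0,0,0,0,0],[0,0,-0.015,0,0,0,0],[0,0,-0.035,0,0,0,0],[0,0,-0.04,0,0,0,0],[0,0,-0.04,0,0,0,0]]]' >/dev/null
python3 -m creep '[[[0,0,-0.015,0,0,0.0701,0],[0,0,0,0,0,0,0],[0,0,0,0,0,0,0]]]' >/dev/null
python3 -c "from h import *;need(.5245,-.16,.2,.0917)"
```

```text
t 16.35 tcp [0.5192 0.2491 0.201 ] need [-0.4079 -0.0324  0.0008] rz 0.0005 gap 0.0852 ff 0.0 F [-0.8  0.1 -0.3]
```

```bash
python3 -m creep '[[[-0.0371,-0.0029,0,0,0,0,0],[-0.0371,-0.0029,0,0,0,0,0],[-0.0371,-0.0029,0,0,0,0,0],[-0.0371,-0.0029,0,0,0,0,0],[-0.0371,-0.0029,0,0,0,0,0]]]' >/dev/null
python3 -m creep '[[[-0.0371,-0.0029,0,0,0,0,0],[-0.0371,-0.0029,0,0,0,0,0],[-0.0371,-0.0029,0,0,0,0,0],[-0.0371,-0.0029,0,0,0,0,0],[-0.0371,-0.0029,0,0,0,0,0]]]' >/dev/null
python3 -m creep '[[[-0.0371,-0.0029,0,0,0,0,0],[0,0,0,0,0,0,0],[0,0,0,0,0,0,0],[0,0,0,0,0,0,0],[0,0,0,0,0,0,0]]]' >/dev/null
python3 - <<'E'
from h import *
from plant import eyes
import cv2
need(.5245,-.16,.055,.0917)
s=eyes.snapshot("wrist")
C=s["cam_to_world"]
t=eyes.snapshot("scene")
cv2.imwrite("pics/w4.png",np.hstack([cv2.resize(s["image"][:,:,::-1],(400,300)),cv2.resize(t["image"][:,:,::-1],(400,300))]))
for n,P in dict(gcap=(.5245,-.16,.091),bcap=(.5165,-.09,.095)).items():
    c=np.linalg.inv(C)@[*P,1];print(n,(s["cx"]-s["fx"]*c[0]/c[2])/1.4,(s["cy"]+s["fy"]*c[1]/c[2])/1.4)
E
```

```text
t 17.6 tcp [ 0.5242 -0.1591  0.1992] need [-0.0011  0.0005  0.1442] rz 0.0015 gap 0.0857 ff 0.0 F [ 0.2 -0.2  0.2]
gcap 200.71332654098472 153.2710981011005
bcap 199.18884138338765 82.09990706504053
```

View pics/w4.png

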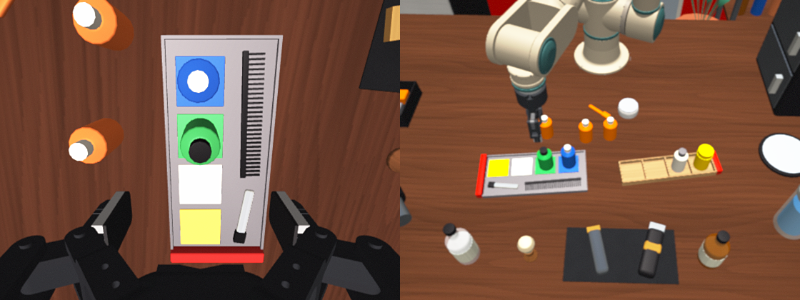

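Left: green cap at (200,151), about 2 mm further along the row than predicted. Blue cap at (198,81) matches. Right: yellow and white stand upright in pockets 1 and 2.

```bash
python3 -m creep '[[[0.001,0.0005,0.025,0,0,0,0],[0,0,0.035,0,0,0,0],[0,0,0.035,0,0,0,0],[0,0,0.025,0,0,0,0],[0,0,0.015,0,0,0,0]]]' >/dev/null
python3 -m creep '[[[0,0,0.007,0,0,0,0],[0,0,0.002,0,0,0,0],[0,0,0,0,0,0,0.15],[0,0,0,0,0,0,0.28],[0,0,0,0,0,0,0.36]]]' >/dev/null
python3 -m creep '[[[0,0,0,0,0,0,0.40],[0,0,0,0,0,0,0.44],[0,0,0,0,0,0,0.48],[0,0,0,0,0,0,0.52],[0,0,0,0,0,0,0.56]]]' 30 >/dev/null
python3 -m creep '[[[0,0,0,0,0,0,0.64],[0,0,0,0,0,0,0.72],[0,0,0,0,0,0,0.72]]]' 30 >/dev/null
python3 -c "from h import *;need(.5245,-.158,.25,.0917)"
python3 -m creep '[[[0,0,-0.01,0,0,0,0.72],[0,0,-0.03,0,0,0,0.72],[0,0,-0.035,0,0,0,0.72],[0,0,-0.035,0,0,0,0.72],[0,0,-0.03,0,0,0,0.72]]]' >/dev/null
python3 -m creep '[[[0,0,0,0,0,-0.0701,0.72],[0,0,0,0,0,0,0.72],[0,0,0,0,0,0,0.72]]]' >/dev/null
python3 -c "from h import *;need(.5309,.1783,.2,.1618)"
```

```text
t 19.2 tcp [ 0.5251 -0.1595  0.0573] need [ 0.0014 -0.0003 -0.1927] rz -0.0003 gap 0.0452 ff 31.0 F [-2.1  1.4  6.1]
t 19.87 tcp [ 0.5245 -0.1591  0.1959] need [ 0.3321  0.0601 -0.004 ] rz -0.0018 gap 0.045 ff 31.1 F [-0.  -0.3 -1.3]
```

```bash
python3 -m creep '[[[0.015,0.0027,0,0,0,0,0.72],[0.034,0.0061,0,0,0,0,0.72],[0.034,0.0062,0,0,0,0,0.72],[0.034,0.0061,0,0,0,0,0.72],[0.034,0.0062,0,0,0,0,0.72]]]' >/dev/null
python3 -m creep '[[[0.034,0.0061,0,0,0,0,0.72],[0.034,0.0062,0,0,0,0,0.72],[0.034,0.0061,0,0,0,0,0.72],[0.034,0.0062,0,0,0,0,0.72],[0.034,0.0062,0,0,0,0,0.72]]]' >/dev/null
python3 -m creep '[[[0.011,0.002,0,0,0,0,0.72],[0,0,0,0,0,0,0.72],[0,0,0,0,0,0,0.72],[0,0,0,0,0,0,0.72],[0,0,0,0,0,0,0.72]]]' >/dev/null
python3 -c "from h import *;need(.5309,.1773,.0543,.1618)"
```

```text
t 21.12 tcp [0.5307 0.1767 0.1958] need [0.0006 0.0004 0.1415] rz -0.0024 gap 0.0453 ff 31.1 F [-0.   0.5 -1.5]
```

```bash
python3 -m creep '[[[0,0,0.025,0,0,0,0.72],[0,0,0.035,0,0,0,0.72],[0,0,0.035,0,0,0,0.72],[0,0,0.025,0,0,0,0.72],[0,0,0.012,0,0,0,0.72]]]' >/dev/null
python3 -m creep '[[[0,0,0.004,0,0,0,0.72],[0,0,0.002,0,0,0,0.72],[0,0,0,0,0,0,0.72],[0,0,0,0,0,0,0.72],[0,0,0,0,0,0,0.72]]]' >/dev/null
python3 -c "from h import *;need(.5309,.1773,.0543,.1618)"
python3 -m creep '[[[0,0,0.001,0,0,0,0.72],[0,0,0.001,0,0,0,0.72],[0,0,0,0,0,0,0.72],[0,0,0,0,0,0,0.72]]]' >/dev/null
python3 -c "from h import *;need(.5309,.1773,.0543,.1618)"
```

```text
t 21.95 tcp [0.5317 0.1783 0.0601] need [-0.0009 -0.001   0.0058] rz -0.0003 gap 0.045 ff 31.1 F [-0.4 -0.1 -0.9]
t 22.28 tcp [0.5307 0.1781 0.0563] need [-0.0009  0.0001  0.002 ] rz -0.0002 gap 0.0451 ff 31.1 F [-0.  -0.7 -1.7]
```

```bash
python3 -m creep '[[[-0.0005,0,0.001,0,0,0,0.72],[0,0,0.001,0,0,0,0.72],[0,0,0,0,0,0,0.72],[0,0,0,0,0,0,0.72]]]' >/dev/null
python3 -c "from h import *;need(.5309,.1773,.0543,.1618)"
```

```text
t 22.62 tcp [0.5309 0.1776 0.0544] need [-0.0003 -0.      0.0001] rz -0.0002 gap 0.0451 ff 31.2 F [-0.5  0.5  0.1]
```

```bash
python3 -m creep '[[[0,0,0.0005,0,0,0,0.72],[0,0,0,0,0,0,0.46],[0,0,0,0,0,0,0.38],[0,0,0,0,0,0,0.3],[0,0,0,0,0,0,0.15]]]' >/dev/null
python3 -m creep '[[[0,0,0,0,0,0,0],[0,0,0,0,0,0,0],[0,0,-0.015,0,0,0,0],[0,0,-0.035,0,0,0,0],[0,0,-0.04,0,0,0,0]]]' >/dev/null
python3 -m creep '[[[0,0,-0.04,0,0,0,0],[0,0,-0.015,0,0,0.0701,0],[0,0,0,0,0,0,0],[0,0,0,0,0,0,0]]]' >/dev/null
python3 -c "from h import *;need(.5165,-.089,.2,.0917)"
```

```text
t 23.78 tcp [0.5311 0.1777 0.1995] need [-0.2642 -0.0391 -0.0006] rz 0.0006 gap 0.0853 ff 0.0 F [-0.4 -0.2 -1.1]
```

```bash
python3 -m creep '[[[-0.033,-0.0049,0,0,0,0,0],[-0.033,-0.0049,0,0,0,0,0],[-0.033,-0.0049,0,0,0,0,0],[-0.033,-0.0049,0,0,0,0,0],[-0.033,-0.0049,0,0,0,0,0]]]' >/dev/null
python3 -m creep '[[[-0.033,-0.0049,0,0,0,0,0],[-0.033,-0.0049,0,0,0,0,0],[-0.033,-0.0049,0,0,0,0,0],[0,0,0,0,0,0,0],[0,0,0,0,0,0,0]]]' >/dev/null
python3 -m creep '[[[0,0,0,0,0,0,0],[0,0,0,0,0,0,0]]]' >/dev/null
python3 - <<'E'
from h import *
from plant import eyes
import cv2
need(.5165,-.089,.056,.0917)
s=eyes.snapshot("wrist")
C=s["cam_to_world"]
t=eyes.snapshot("scene")
cv2.imwrite("pics/w5.png",np.hstack([cv2.resize(s["image"][:,:,::-1],(400,300)),cv2.resize(t["image"][:,:,::-1],(400,300))]))
c=np.linalg.inv(C)@[.5165,-.089,.095,1];print((s["cx"]-s["fx"]*c[0]/c[2])/1.4,(s["cy"]+s["fy"]*c[1]/c[2])/1.4)
E
```

```text
t 24.78 tcp [ 0.5157 -0.0878  0.1978] need [-0.0014  0.0009  0.1418] rz 0.0015 gap 0.0852 ff 0.0 F [-0.1  0.7  0.4]
201.199039116543 155.2814899341444
```

View pics/w5.png

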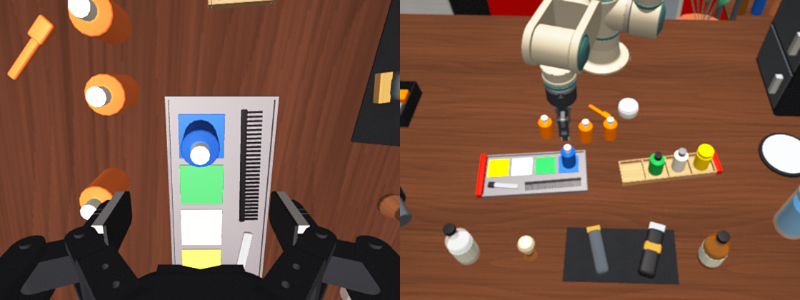

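Left: blue cap at (200,155), as predicted. Right: green is upright in pocket 3. Blue is last.

```bash
python3 -m creep '[[[-0.0005,0.0005,0.025,0,0,0,0],[0,0,0.035,0,0,0,0],[0,0,0.035,0,0,0,0],[0,0,0.025,0,0,0,0],[0,0,0.013,0,0,0,0]]]' >/dev/null
python3 -m creep '[[[0,0,0.006,0,0,0,0],[0,0,0.002,0,0,0,0],[0,0,0,0,0,0,0.15],[0,0,0,0,0,0,0.28],[0,0,0,0,0,0,0.36]]]' >/dev/null
python3 -m creep '[[[0,0,0,0,0,0,0.41],[0,0,0,0,0,0,0.45],[0,0,0,0,0,0,0.49],[0,0,0,0,0,0,0.53],[0,0,0,0,0,0,0.57]]]' 30 >/dev/null
python3 -m creep '[[[0,0,0,0,0,0,0.65],[0,0,0,0,0,0,0.73],[0,0,0,0,0,0,0.73]]]' 30 >/dev/null
python3 -c "from h import *;need(.5165,-.089,.25,.0917)"
python3 -m creep '[[[0,0,-0.01,0,0,0,0.73],[0,0,-0.03,0,0,0,0.73],[0,0,-0.035,0,0,0,0.73],[0,0,-0.035,0,0,0,0.73],[0,0,-0.03,0,0,0,0.73]]]' >/dev/null
python3 -m creep '[[[0,0,0,0,0,-0.0701,0.73],[0,0,0,0,0,0,0.73],[0,0,0,0,0,0,0.73]]]' >/dev/null
python3 -c "from h import *;need(.5425,.1072,.2,.1618)"
```

```text
t 26.38 tcp [ 0.5166 -0.0895  0.0586] need [ 4.000e-04  1.000e-04 -1.914e-01] rz -0.0004 gap 0.0431 ff 30.0 F [-3.3  0.5  5.1]
t 27.05 tcp [ 0.5161 -0.0892  0.1975] need [ 0.1897  0.0573 -0.0025] rz -0.0018 gap 0.043 ff 30.9 F [-0.5  0.3 -1.8]
```

```bash
python3 -m creep '[[[0.015,0.0045,0,0,0,0,0.73],[0.032,0.0097,0,0,0,0,0.73],[0.032,0.0097,0,0,0,0,0.73],[0.032,0.0097,0,0,0,0,0.73],[0.032,0.0097,0,0,0,0,0.73]]]' >/dev/null
python3 -m creep '[[[0.032,0.0097,0,0,0,0,0.73],[0.0147,0.0043,0,0,0,0,0.73],[0,0,0,0,0,0,0.73],[0,0,0,0,0,0,0.73],[0,0,0,0,0,0,0.73]]]' >/dev/null
python3 -c "from h import *;need(.5425,.1072,.0556,.1618)"
python3 -m creep '[[[0,0,0.025,0,0,0,0.73],[0,0,0.035,0,0,0,0.73],[0,0,0.035,0,0,0,0.73],[0,0,0.025,0,0,0,0.73],[0,0,0.01,0,0,0,0.73]]]' >/dev/null
python3 -m creep '[[[0,0,0.003,0,0,0,0.73],[0,0,0.001,0,0,0,0.73],[0,0,0,0,0,0,0.73],[0,0,0,0,0,0,0.73],[0,0,0,0,0,0,0.73]]]' >/dev/null
python3 -c "from h import *;need(.5425,.1072,.0556,.1618)"
```

```text
t 27.88 tcp [0.542  0.1064 0.1967] need [0.0008 0.0009 0.1411] rz -0.0015 gap 0.0432 ff 30.9 F [-0.1 -0.3 -1.2]
t 28.72 tcp [0.5434 0.1072 0.0656] need [ 0.0002 -0.0009  0.01  ] rz -0.0003 gap 0.0433 ff 30.9 F [ 1.1 -0.3 -0.5]
```

```bash
python3 -m creep '[[[0,-0.0005,0.004,0,0,0,0.73],[0,0,0.003,0,0,0,0.73],[0,0,0.001,0,0,0,0.73],[0,0,0,0,0,0,0.73],[0,0,0,0,0,0,0.73]]]' >/dev/null
python3 -c "from h import *;need(.5425,.1072,.0556,.1618)"
python3 -m creep '[[[0,0,0.001,0,0,0,0.73],[0,0,0,0,0,0,0.73],[0,0,0,0,0,0,0.73]]]' >/dev/null
python3 -c "from h import *;need(.5425,.1072,.0556,.1618)"
```

```text
t 29.13 tcp [0.5419 0.1071 0.0557] need [0.     0.0006 0.0001] rz -0.0001 gap 0.0431 ff 30.9 F [-0.1 -0.2 -0.1]
t 29.38 tcp [0.542  0.1071 0.0556] need [0.     0.0006 0.    ] rz -0.0001 gap 0.0427 ff 31.5 F [-4.3 -0.   5.6]
```

Contact with the pocket floor. I'll release, back off, and check.

```bash
python3 -m creep '[[[0,0,0,0,0,0,0.48],[0,0,0,0,0,0,0.4],[0,0,0,0,0,0,0.32],[0,0,0,0,0,0,0.15],[0,0,0,0,0,0,0]]]' >/dev/null
python3 -m creep '[[[0,0,0,0,0,0,0],[0,0,-0.015,0,0,0,0],[0,0,-0.035,0,0,0,0],[0,0,-0.04,0,0,0,0],[0,0,-0.04,0,0,0,0]]]' >/dev/null
python3 -m creep '[[[-0.03,0,0,0,0,0,0],[-0.04,0,0,0,0,0,0],[-0.04,0,0,0,0,0,0],[-0.04,0,0,0,0,0,0],[-0.04,0,0,0,0,0,0]]]' >/dev/null
python3 -m creep '[[[0,0,0,0,0,0,0],[0,0,0,0,0,0,0],[0,0,0,0,0,0,0],[0,0,0,0,0,0,0]]]' >/dev/null
python3 - <<'E'
from h import *
from plant import eyes
import cv2
need(.5,0,.2,.1618)
s=eyes.snapshot("top");t=eyes.snapshot("scene")
a=cv2.resize(s["image"][145:240,75:265,::-1],(760,380),interpolation=cv2.INTER_CUBIC)
b=cv2.resize(t["image"][180:260,270:460,::-1],(475,200),interpolation=cv2.INTER_CUBIC)
a=np.vstack([a,np.zeros((200,760,3),np.uint8)]);a[380:,:475]=b
cv2.imwrite("pics/end.png",a)
C=s["cam_to_world"]
for n,P in dict(y=(.5077,.3204,.084),w=(.5193,.2493,.094),g=(.5309,.1783,.088),b=(.5425,.1072,.092)).items():
    c=np.linalg.inv(C)@[*P,1];print(n,4*(s["cx"]-s["fx"]*c[0]/c[2]-75),4*(s["cy"]+s["fy"]*c[1]/c[2]-145))
E
```

```text
t 30.97 tcp [ 0.5725 -0.0793  0.1848] need [ 0.09   -0.0586 -0.0152] rz 0.0013 gap 0.0852 ff 0.0 F [ 0.  -0.2  0.2]
y 125.03632173549227 219.26311058283397
w 270.8106565569626 190.704947810691
g 425.59482091683856 165.91190427055335
b 575.6155898383893 138.62894345088102
```

View pics/end.png

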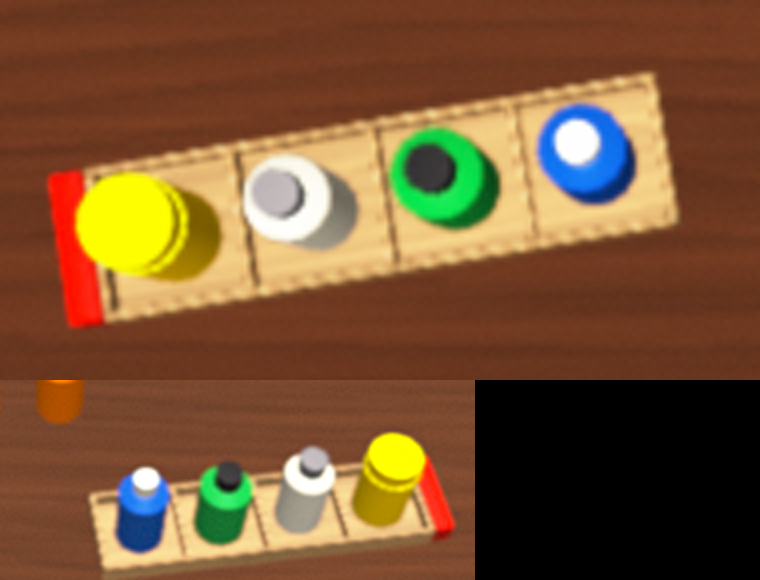

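The final picture shows all four upright in order. Their caps, at (127,222), (277,192), (430,168) and (577,142), are within 3 mm of the pocket centres, and the robot is clear.

```bash
python3 -c "from plant import workorder;print(workorder.sign_off())"
```

```text
the job is handed in; nothing more can be done
None
```

I moved the yellow, white, green and blue bottles into rack pockets 1 to 4 from the red end and handed the job in at about 31 s; the last picture showed all four upright within about 3 mm of their pocket centres, but sign-off returned no verdict.

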